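Nest the tapered mixing cups

TASK

Put the washed mixing cups away as one nest: lower the tall cup into the cup with the wide foot, then the short cup into the tall one. The cups are tapered and jam when pressed, so let each one down upright and gently until it just rests in the other, do not push it tight, and let go. Leave the footed cup standing where it is and do not disturb the other things on the bench.

Things in the scene. Friction and masses are not known exactly. Their poses are not given: they have to be found in the camera images.
- footed_cup: Open grey cup standing loose (0.5 kg) on a round foot 92 mm wide, 5 mm thick; 90 mm high. Origin: centre of underside, z up through the mouth. Mouth 57 mm inside, about 68 mm outside; inside is a cone narrowing 2 mm in diameter per 10 mm downward, floor 6 mm above the underside.
- tall_cup: Loose open grey cup, about 0.1 kg, 110 mm high. Origin: centre of underside, z up through the mouth. Top 24 mm is a straight collar, 65 mm outside (grip it here from above); below, a cone 60 mm wide narrowing 2 mm per 10 mm to 43 mm. Wall 4 mm, mouth 57 mm inside. At rest in the footed cup it hangs on the taper, underside 24 mm above that cup's underside; it jams if pressed with over 10 N or dropped over 10 mm.
- short_cup: Loose open grey cup, about 0.075 kg, 75 mm high; same collar (65 mm outside, top 24 mm), mouth, wall and taper as the tall cup, 50 mm wide at the bottom. Origin: centre of underside, z up through the mouth. At rest in the tall cup it hangs on the taper, underside 78 mm above the tall cup's underside, its rim about 43 mm above the tall cup's rim.
- grease_tub: Bystander: round tub with a screw lid, 70 mm across, 64 mm high; origin at the centre of its underside.
- threadlock: Bystander: slim bottle with a pointed cap, 30 mm across, 100 mm high; origin at the centre of its underside.
- tape_measure: Bystander: tape measure standing on edge, 37 x 82 x 64 mm; origin at the centre of its underside.

How it is judged:
On the way, in this order (a step that is already met when the one before it is completed fails the run):
1. the tall cup is nested in the footed cup, before the short cup goes in (z of tall_cup in the frame of footed_cup between 0.0175 and 0.0295 m and horizontal distance between tall_cup and footed_cup below 0.005 m and angle between the z axis of tall_cup and the z axis of footed_cup, either way round below 0.07 rad), for 0.2 s.
2. the short cup is nested in the tall cup (z of short_cup in the frame of tall_cup between 0.072 and 0.084 m and horizontal distance between short_cup and tall_cup below 0.005 m and angle between the z axis of short_cup and the z axis of tall_cup, either way round below 0.07 rad), for 0.2 s.
At the end, for the whole second after the job is handed in: Tall cup rests in footed cup, short in tall: undersides 24 and 78 mm (+-6) above that of the holding cup, centred within 5 mm, axes aligned within 0.07 rad; all upright within 0.09 rad, at rest, footed cup on the bench (all of step 1 and all of step 2 and angle between each of footed_cup, tall_cup, short_cup's own z axis and vertical below 0.09 rad and linear speed of each of footed_cup, tall_cup, short_cup below 0.02 m/s and height (world z) of footed_cup below 0.004 m); the robot touches nothing.
It fails at once if a cup is pressed, dropped or knocked into the one below with more than 40 N (summed over the taper: a push of about 15 N, or a fall of about 20 mm) (contact force between tall_cup and footed_cup above 40 N or contact force between short_cup and tall_cup above 40 N).
It fails at once if the footed cup is shifted by more than 40 mm (distance of footed_cup from where it was at the start of the episode above 0.04 m).
It fails at once if a bystander (grease tub, thread-lock bottle, tape measure) is moved by more than 25 mm (distance of any of grease_tub, threadlock, tape_measure from where it was at the start of the episode above 0.025 m).
It also fails if it takes over 69 s, if anything falls off the work surface, if the arm or the gripper's body presses on something with over 40 N, if the wrist force passes 120 N, or if a joint passes its speed limit or range.

ROBOT

A 7-joint arm with a two-finger parallel gripper is mounted at the origin on the work surface; the furniture and walls round the work are solid. World frame = base frame: x ahead of the robot, y to its left, z up, the work surface at z = 0. Lengths are in m, angles in rad, forces in N, time in s.
With the tool pointing down it reaches from about 0.425 to 0.95 m from the base axis. Payload 4.7 kg.
Tool frame: the origin (TCP) lies midway between the tips of the shut fingers; the grasp point (between the pads) lies 19 mm behind it; z points along the fingers, y is the line along which they close (so a half turn about z gives the same grasp; the last joint's range is limited). The gripper opens to 87 mm and grips with 3 to 60 N. Pads are 19 mm wide; open, the fingers measure 117 mm over their backs; the gripper's body (75 mm by 190 mm) begins 51 mm behind the grasp point.
Start: joints at [1.1, 0.469, -0.049, 1.532, 0.024, 1.141, -0.082], TCP at [0.289, -0.61, 0.194] pointing down, gripper open.
Joint ranges: [-2.59, 2.59], [-0.33, 1.99], [-1.39, 1.29], [0.1, 2.45], [-1.04, 4.18], [0.21, 1.99], [-2.66, 2.66]. Speed limits (rad/s): [2.57, 2.57, 3.14, 3.14, 3.14, 3.14, 3.14].

INTERFACE

Orientations are given as a rotation vector (axis times angle).
In Python, from bench import * gives the robot as it stands.
- The arm moves only by the tool arm_command, never from a script. Its argument "deltas" is a list of rows, each a list of 3 entries, a list of its own where there are three numbers: the closure, from 0 (fully open) to 1 (shut), then the shift along the world's x, y, z in mm, then the turn about the world's z in degrees. In form: [[claw, [dx, dy, dz], turn], ...]. A call has 1 to 12 rows; each row shifts and turns the commanded pose from where the row before left it; what a row does not reach is not made up. A row lasts 1/8 s, in which the tool goes at most 62.5 mm and 10.7 degrees, less where a joint would pass 70% of its speed; a pose out of reach is approached as far as the arm can. A call with a gripper value outside its range is refused whole. The fingers move at their own pace and stop on an object; "force" is the grip in N (left out, the last holds). Time passes only in rows, so rows that do not move let the fingers close. It gives the time, the measured TCP pose, the force, the opening and the grip force at its end, in the units of the state.
- get_state(): the state, without advancing time (a new reading comes with each control period).
- get_image(name): name is "scene" or "top" or "wrist"; returns (picture, depth): 480x640x3 uint8, red, green, blue; 480x640 float32, m along the optical axis (not along the pixel's ray), 0 where there is no reading.
- camera_model(name): a dict with "fx", "fy", "cx", "cy" (pixels), "k1" (the pictures are not rectified: a ray, as slopes to the right and down, at radius r is drawn at 1 + k1 r^2 times it, then the intrinsics apply), "R" (3x3) and "t" (3): a world point X has camera coordinates R X + t. Camera axes: x right, y down, z forward; pixel columns grow to the right and rows downward; lengths in m; the calibration is good to about 2 mm. A picture is of the moment at which its call begins: read the wrist's pose just before it. camera_model takes no time and is no camera call; for the wrist camera it gives the pose at the moment of the call.
- finish_job(): hands the job in; it is judged then, once.
The state is a dict: "time_s": time; "joints": joint angles; "joint_velocities": joint speeds; "tau": joint torques, N m; "tcp_pos": TCP position; "tool_rot": TCP orientation; "wrist_force": force on the tool from outside, world axes, zero at the start; "wrist_torque": the same for the moment, N m; "gripper_width": opening from 0.0 (shut) to 1.0 (fully open); "grasp_force": force on a finger pad.
Only numpy, scipy, OpenCV 4.12 (cv2) and the standard library are available. Lean on these libraries where they do the work, as an engineer would, in place of code of your own. Each camera call takes 0.05 s, during which the arm holds its last target. There are 200 camera calls.

## Working session

There is one attempt and no reset: what is moved stays moved. The work goes in short steps, Python scripts to look and compute and a tool call to move; the robot and the scene stay as the last step left them, time stands still between calls to the robot, and variables do not carry over. Pictures are saved under pics/ and viewed, at most 10 in all, crops included, and the job is handed in when it is done.

Besides the shell and the picture viewer there is one more tool, called as name(argument=value, ...) on one line, values as JSON. arm_command: Moves the arm, as the interface text tells. Its arguments: {"type":"object","properties":{"deltas":{"type":"array","items":{"type":"array"}},"force":{"type":"number"}},"required":["deltas"]}

```bash
mkdir -p pics; ls; cat > h.py <<'E'
from bench import *
import numpy as np, cv2
def pts(name):
    m=camera_model(name); im,d=get_image(name)
    v,u=np.mgrid[0:480,0:640]
    xy=np.stack([u,v],-1).reshape(-1,1,2).astype(np.float64)
    K=np.array([[m['fx'],0,m['cx']],[0,m['fy'],m['cy']],[0,0,1.]])
    r=cv2.undistortPoints(xy,K,np.array([m['k1'],0,0,0.])).reshape(480,640,2)
    c=np.dstack([r*d[...,None],d])
    W=(c-np.array(m['t']))@np.array(m['R'])
    W[d==0]=np.nan
    return im,d,W
E
python3 - <<'E'
from h import *
s=get_state(); print({k:np.round(v,3) for k,v in s.items()})
for n in ['top','scene']:
    im,d,W=pts(n); cv2.imwrite(f'pics/{n}0.png',im[...,::-1]); np.save(n+'.npy',W)
    m=camera_model(n); R=np.array(m['R']); print(n,-R.T@np.array(m['t']),R[2],(d==0).mean())
E
```

```text
pics
{'time_s': np.float64(0.0), 'joints': array([ 1.1  ,  0.469, -0.049,  1.534,  0.024,  1.141, -0.082]), 'joint_velocities': array([-0.   , -0.001,  0.002, -0.   , -0.   ,  0.001, -0.   ]), 'tau': array([-0.0000e+00, -5.0798e+01, -8.1000e-02, -2.3615e+01, -6.1000e-02,
        3.8000e-02,  0.0000e+00]), 'tcp_pos': array([ 0.288, -0.61 ,  0.193]), 'tool_rot': array([-3.063e+00, -6.880e-01,  1.000e-03]), 'wrist_force': array([-0.401,  0.182,  0.497]), 'wrist_torque': array([-0.054, -0.004,  0.012]), 'grasp_force': np.float64(0.0), 'gripper_width': np.float64(1.0)}
top [0.40912147 0.08161461 0.88659108] [ 0.11633105 -0.04536494 -0.99217393] 0.0040462239583333335
scene [-0.30104908  0.6455581   0.48240922] [ 0.74072732 -0.54587338 -0.39159326] 0.0042545572916666665
```

View pics/top0.png

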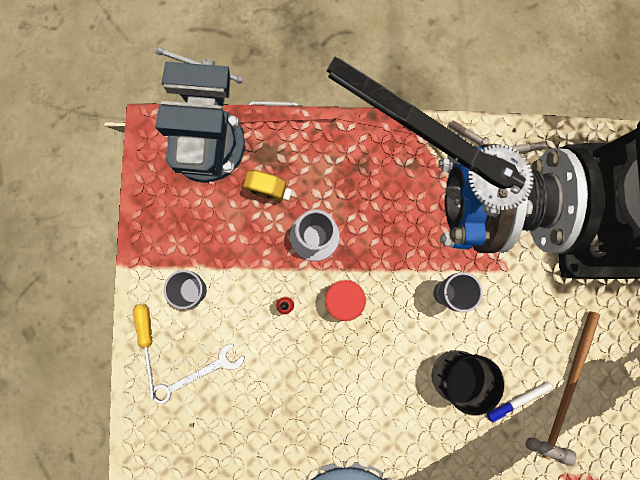

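View pics/scene0.png

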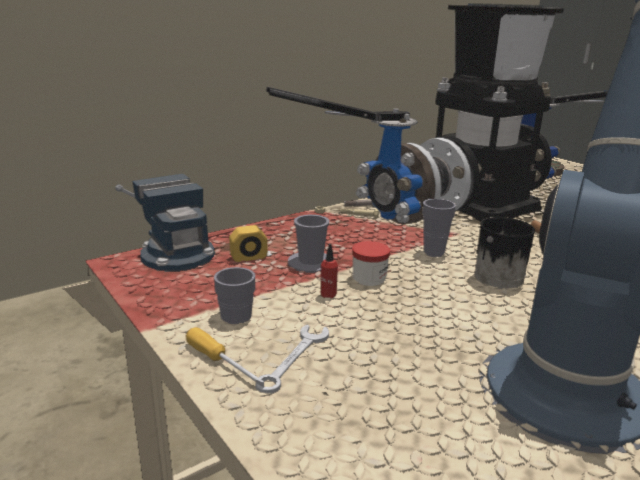

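The top view shows the footed cup at (314,235), the short cup at (185,290) and the tall cup at (461,292). The tub is at (345,300), the bottle at (285,305) and the tape measure at (266,186). A black valve lever hangs above, from (335,65) to (505,175). The scene view agrees: all three cups are upright.

```bash
cat >> h.py <<'E'
def rim(W,x,y,h,rad=.055,tol=.006):
    P=W.reshape(-1,3); k=(np.hypot(P[:,0]-x,P[:,1]-y)<rad)&(abs(P[:,2]-h)<tol); P=P[k]
    if len(P)<10: return None
    (c,s,a)=cv2.fitEllipse(cv2.convexHull((P[:,:2]*1e3).astype(np.float32)))
    mc,r=cv2.minEnclosingCircle((P[:,:2]*1e3).astype(np.float32))
    return np.round(c,1),np.round(s,1),np.round(mc,1),round(r,1),len(P),round(P[:,2].mean()*1e3,1)
E
python3 - <<'E'
from h import *
T=np.load('top.npy');S=np.load('scene.npy')
for n,(u,v),h in [('foot',(314,235),.09),('short',(185,290),.075),('tall',(461,292),.11),('tub',(345,300),.064),('lock',(285,305),.1),('tape',(266,186),.064)]:
    p=T[v-25:v+26,u-28:u+29].reshape(-1,3); p=p[abs(p[:,2]-h)<.01]; x,y=np.nanmedian(p[:,:2],0)
    print(n,len(p),x,y,'top',rim(T,x,y,h),'scene',rim(S,x,y,h))
for u,v in [(340,70),(400,108),(460,148),(505,175),(455,195),(465,240),(430,110),(490,210)]: print(u,v,T[v,u].round(3))
# all points higher than 0.15 region
P=S.reshape(-1,3);k=(P[:,2]>.13)&(P[:,0]<1)&(P[:,0]>.3)&(P[:,1]>-1)&(P[:,1]<.6)
h,_,_=np.histogram2d(P[k,0],P[k,1],[np.arange(.3,1.01,.1),np.arange(-1,.61,.1)]);print(h.astype(int))
E
```

```text
foot 475 0.5272772990149632 0.06297754902042733 top (array([524.1,  63.2]), array([67.8, 68. ]), array([524.2,  63.2]), 34.2, 454, np.float64(89.7)) scene (array([522.4,  63.3]), array([67.7, 71. ]), array([522.8,  63.3]), 36.4, 282, np.float64(88.2))
short 413 0.4206096001507405 0.2887832938381013 top (array([420.9, 283.3]), array([64.6, 65.1]), array([420.7, 283.4]), 32.9, 360, np.float64(74.3)) scene (array([421., 284.]), array([64.3, 68.5]), array([421.9, 285.3]), 34.9, 399, np.float64(73.1))
tall 440 0.4210060590167851 -0.1880385307442498 top (array([ 421.1, -180.6]), array([65.4, 66.9]), array([ 421.2, -180.7]), 33.7, 373, np.float64(109.5)) scene (array([ 419.4, -179.4]), array([63.8, 67.9]), array([ 418.2, -180.2]), 34.1, 222, np.float64(107.8))
tub 1326 0.40643019654249096 0.010142530464476648 top (array([406.7,  10. ]), array([69. , 69.7]), array([406.8,  10. ]), 35.1, 1320, np.float64(63.6)) scene (array([405. ,  10.7]), array([68.9, 71.4]), array([404.2,  10.6]), 36.0, 527, np.float64(62.9))
lock 23 0.3971688734301576 0.11383521995530635 top (array([396.5, 113.8]), array(
[... 551 characters left out ...]
172  0.103]
465 240 [ 0.503 -0.176  0.139]
430 110 [ 0.777 -0.161 -0.   ]
490 210 [ 0.546 -0.203  0.178]
[[   0    0    0    4    7    0    0    0    0    0    0    0    0    0
     0    0]
 [   0    0  299   67 2122 3652   91  103   28    0    0    0    0    0
     0    0]
 [   0    0  169  593  328 6202 1442 1060 1747    0    0    0    0    0
     0    0]
 [   0    0    0   12    2 1648  214   10  376  511  255    0  431  136
     0    0]
 [   0    0    0    0    0    0    0    0    0    0    9    0  569  185
     0    0]
 [   0    0    0    0    0    0    0    0    0    0    0    0    0    0
     0    0]
 [   0    0    0    0    0    0    0    0    0    0    0    0    0    0
     0    0]]
```

```bash
python3 - <<'E'
from h import *
P=np.vstack([np.load(n+'.npy').reshape(-1,3) for n in('top','scene')]);P=P[np.isfinite(P).all(1)]
xs=np.arange(.15,.75,.05);ys=np.arange(-.8,.15,.05)
print('     ',*['%4d'%(y*1000) for y in ys])
for x in xs:
    r=[]
    for y in ys:
        k=(abs(P[:,0]-x-.025)<.025)&(abs(P[:,1]-y-.025)<.025); r.append('%4d'%(P[k,2].max()*1000) if k.sum()>3 else '   .')
    print('%4d '%(x*1000),*r)
E
```

```text
-800 -750 -700 -649 -599 -549 -499 -449 -399 -349 -299 -249 -199 -149  -99  -49    0   50  100
 150     .    .    .    .    4    8    8   23   26   28   20    7    7    8    6    7    7    7    7
 200     .    .    .    .    7    7    8   26   25   20   20  111  111    7    9    8    7    7    6
 250     .    .    .    .    7    8    8   29   18    8  106  110  110  100    8    8    8    8    7
 300     .    .    .  463  498    7   30   31    6    7    8  110  111    6    7    7    7    7    8
 350     .    .    .    .    5    7   29   25    9    7    7  111  113    7    7   66   68   50  101
 400   294  286    .    4   32   32   29   26    7    7    7  114  112  112    8   67   67   12   93
 450   288  285  148  293  481  484  483  481  147  147  143  149  138    7    6    7   91   94    7
 500     6  275  264  481  484  484  485  484  479  186  187  252  253    7    8    7   93   93   10
 550     4  266  223  192  481    .    .  485  480  193  192  269  275  271    7    7   90   93   66
 600     .    .  209    .    .    .  481  484  480  190  180  252  269  280  292  297    7    6   68
 650     .    .    .    .    .    .  328  479  162  157  157  155  142    7  294  307  318  319    6
 700     .    .    .    .    4   32   35   35   19   22   26   20   20   14    8    7  319  318    9
```

arm_command(deltas=[[0, [-23, 53, 22], -8.4], [0, [-23, 53, 22], -8.4], [0, [-23, 53, 22], -8.5], [0, [27, 30, 0], 0], [0, [27, 30, 0], 0], [0, [27, 30, 0], 0], [0, [33, 37, 0], 0], [0, [33, 37, 0], 0], [0, [33, 37, 0], 0], [0, [10, 35, 0], 0], [0, [11, 35, 0], 0], [0, [0, 0, 0], 0]], force=10)

```text
time_s: 1.6
tcp_pos: [0.4213, -0.1772, 0.2603]
tool_rot: [-3.141, -0.01, 0.0]
wrist_force: [0.6, -0.4, 1.5]
gripper_width: 0.997
grasp_force: 0.0
```

```bash
python3 - <<'E'
from h import *
im,d,W=pts('wrist');cv2.imwrite('pics/w1.png',im[...,::-1])
print(rim(W,.421,-.18,.11,tol=.008)); print(get_state()['tcp_pos'])
E
```

```text
(array([ 421.6, -180.6]), array([64.9, 65.2]), array([ 421.4, -180.5]), 32.8, 1389, np.float64(107.7))
[ 0.42066134 -0.17929701  0.26027476]
```

View pics/w1.png

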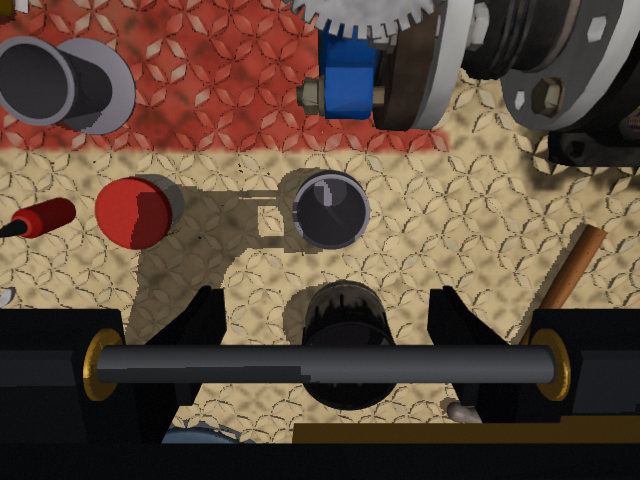

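The wrist view shows the tall cup's rim centred at (331,210), which agrees with the top view. The camera sits on the +x side, so I'll check its clearance to the valve before lowering.

```bash
python3 - <<'E'
from h import *
m=camera_model('wrist');R=np.array(m['R']);print('cam',-R.T@np.array(m['t']),R[2],get_state()['tcp_pos'])
P=np.vstack([np.load(n+'.npy').reshape(-1,3) for n in('top','scene')])
for lo in (.1,.13,.16,.2,.24):
    k=(abs(P[:,1]+.18)<.11)&(P[:,2]>lo)&(P[:,0]>.46);i=np.argmin(np.where(k,P[:,0],9));print(lo,P[i])
E
```

```text
cam [ 0.50227199 -0.17910379  0.44900448] [-2.95082033e-01 -1.30277513e-04 -9.55471913e-01] [ 0.42066134 -0.17929701  0.26027476]
0.1 [ 0.48527396 -0.22548556  0.10568019]
0.13 [ 0.4891713  -0.2286761   0.13327982]
0.16 [ 0.50764398 -0.23166145  0.16151015]
0.2 [ 0.52842197 -0.1881837   0.24828202]
0.24 [ 0.52842197 -0.1881837   0.24828202]
```

The hub of the lever at (0.528, -0.188, 0.248) would be too close to the camera once lowered. I'll turn the hand half round so the camera faces the base.

arm_command(deltas=[[0, [0, 0, 0], 10], [0, [0, 0, 0], 10], [0, [0, 0, 0], 10], [0, [0, 0, 0], 10], [0, [0, 0, 0], 10], [0, [0, 0, 0], 10], [0, [0, 0, 0], 10], [0, [0, 0, 0], 10], [0, [0, 0, 0], 10], [0, [0, 0, 0], 10], [0, [0, 0, 0], 10], [0, [0, 0, 0], 10]])

```text
time_s: 3.15
tcp_pos: [0.4199, -0.1818, 0.2602]
tool_rot: [-1.566, -2.723, 0.001]
wrist_force: [1.0, 0.3, 0.1]
gripper_width: 0.998
grasp_force: 0.0
```

arm_command(deltas=[[0, [0, 0, 0], 10], [0, [0, 0, 0], 10], [0, [0, 0, 0], 10], [0, [0, 0, 0], 10], [0, [0, 0, 0], 10], [0, [0, 0, 0], 10], [0, [0, 0, 0], 0], [0, [0, 0, 0], 0]])

```text
time_s: 4.15
tcp_pos: [0.4203, -0.1809, 0.2603]
tool_rot: [-0.006, -3.141, -0.0]
wrist_force: [-0.9, 0.5, 0.3]
gripper_width: 1.0
grasp_force: 0.0
```

arm_command(deltas=[[0, [1, 0, -40], 0], [0, [0, 0, -40], 0], [0, [0, 0, -40], 0], [0, [0, 0, -30], 0], [0, [0, 0, -20], 0], [0, [0, 0, -9], 0], [0, [0, 0, 0], 0]])

```text
time_s: 5.03
tcp_pos: [0.4216, -0.1803, 0.0813]
tool_rot: [-0.001, -3.141, -0.001]
wrist_force: [-0.0, 0.2, 0.4]
gripper_width: 1.004
grasp_force: 0.0
```

arm_command(deltas=[[1, [0, 0, 0], 0], [1, [0, 0, 0], 0], [1, [0, 0, 0], 0], [1, [0, 0, 0], 0], [1, [0, 0, 0], 0], [1, [0, 0, 0], 0], [1, [0, 0, 0], 0], [1, [0, 0, 0], 0]], force=10)

```text
time_s: 6.02
tcp_pos: [0.428, -0.1866, 0.087]
tool_rot: [0.002, 3.129, -0.017]
wrist_force: [-1.5, -9.8, 31.9]
gripper_width: 0.179
grasp_force: 16.0
```

The opening is 0.18 where about 0.75 was expected, so something is wrong. I'll look before moving.

```bash
python3 - <<'E'
from h import *
print({k:np.round(v,3) for k,v in get_state().items()})
im,d,W=pts('scene');cv2.imwrite('pics/s2.png',cv2.resize(im[150:300,340:540,::-1],(800,600)))
E
```

```text
{'time_s': np.float64(6.025), 'joints': array([ 0.688,  0.294, -0.436,  2.116,  0.191,  0.752,  1.7  ]), 'joint_velocities': array([ 0.001, -0.009,  0.001, -0.016,  0.003, -0.002,  0.001]), 'tau': array([-4.3830e+00, -1.8094e+01, -5.6620e+00, -6.0960e+00, -2.3340e+00,
        7.9000e-02, -1.8000e-02]), 'tcp_pos': array([ 0.428, -0.187,  0.087]), 'tool_rot': array([ 2.000e-03,  3.129e+00, -1.700e-02]), 'wrist_force': array([-1.477, -9.769, 31.931]), 'wrist_torque': array([-2.523,  0.19 , -0.016]), 'grasp_force': np.float64(16.036), 'gripper_width': np.float64(0.179)}
```

View pics/s2.png

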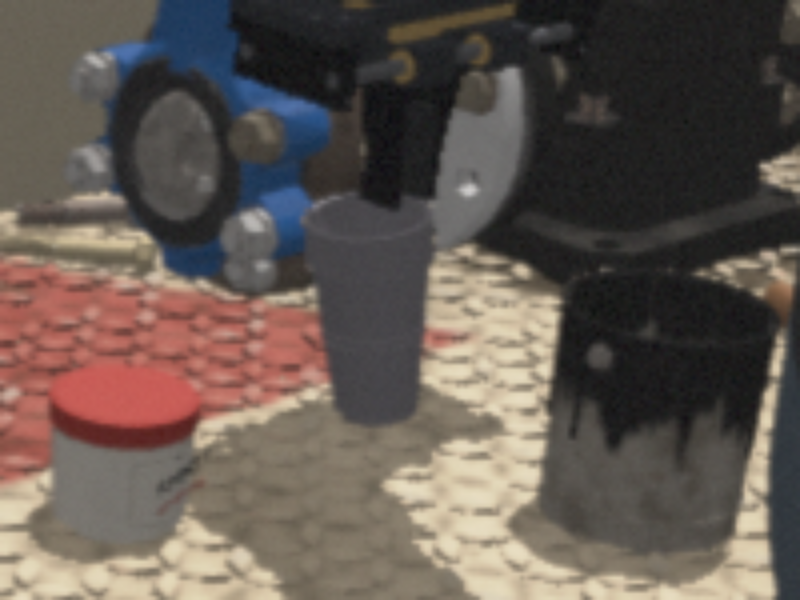

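```bash
python3 - <<'E'
from h import *
im,d,W=pts('wrist');cv2.imwrite('pics/w2.png',im[...,::-1])
a,b,T=pts('top'); cv2.imwrite('pics/t2.png',a[...,::-1])
im,d,S=pts('scene')
P=S.reshape(-1,3)
for lo,hi in((.01,.03),(.04,.06),(.07,.085),(.09,.105),(.105,.113),(.113,.125),(.13,.15)):
    k=(abs(P[:,0]-.42)<.06)&(abs(P[:,1]+.18)<.06)&(P[:,2]>lo)&(P[:,2]<hi);print(lo,k.sum(),P[k].min(0).round(3),P[k].max(0).round(3))
E
```

```text
0.01 179 [ 0.397 -0.194  0.01 ] [ 0.438 -0.149  0.03 ]
0.04 220 [ 0.396 -0.187  0.04 ] [ 0.447 -0.139  0.06 ]
0.07 181 [ 0.396 -0.181  0.07 ] [ 0.446 -0.132  0.085]
0.09 377 [ 0.392 -0.193  0.09 ] [ 0.459 -0.127  0.105]
0.105 180 [ 0.393 -0.19   0.105] [ 0.461 -0.127  0.113]
0.113 92 [ 0.393 -0.198  0.113] [ 0.451 -0.158  0.125]
0.13 148 [ 0.416 -0.2    0.13 ] [ 0.439 -0.171  0.15 ]
```

View pics/w2.png

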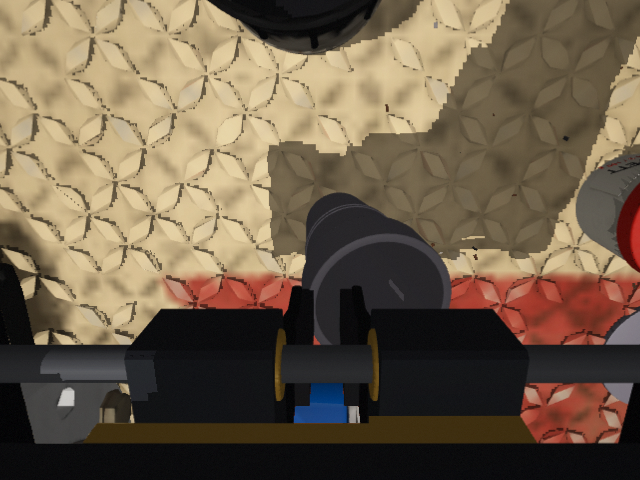

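The cup has slipped along +y: one finger is inside the mouth and the other is outside the -y wall, at about u 300 and u 350. The cup leans slightly. I'll open partway, lift clear and re-measure.

arm_command(deltas=[[0.75, [0, 0, 6], 0], [0.65, [0, 0, 0], 0], [0.6, [0, 0, 0], 0], [0.6, [0, 0, 0], 0]], force=5)

```text
time_s: 6.72
tcp_pos: [0.421, -0.1797, 0.0867]
tool_rot: [0.001, -3.14, -0.001]
wrist_force: [-0.0, 0.2, 0.1]
gripper_width: 0.367
grasp_force: 0.0
```

arm_command(deltas=[[0.6, [0, 0, 15], 0], [0.6, [0, 0, 25], 0], [0.6, [0, 0, 40], 0], [0.6, [0, 0, 40], 0], [0, [0, 0, 40], 0], [0, [0, 0, 0], 0], [0, [0, 0, 0], 0]])

```text
time_s: 7.6
tcp_pos: [0.4211, -0.18, 0.2473]
tool_rot: [0.001, -3.141, -0.0]
wrist_force: [-0.1, 0.3, -0.4]
gripper_width: 0.657
grasp_force: 0.0
```

```bash
python3 - <<'E'
from h import *
print(get_state()['tcp_pos'],get_state()['gripper_width'])
im,d,W=pts('wrist');cv2.imwrite('pics/w3.png',im[...,::-1])
for n in('top','scene','wrist'):
    a,b,T=pts(n); cv2.imwrite(f'pics/{n}3.png',a[...,::-1]);print(n,rim(T,.424,-.165,.11,tol=.008))
# finger positions (wrist cam points near tip height)
P=W.reshape(-1,3);s=get_state()['tcp_pos'];k=(P[:,2]>s[2]-.005)&(P[:,2]<s[2]+.06)&(abs(P[:,0]-s[0])<.05);Q=P[k]
for lo in np.arange(-.005,.06,.01):
    q=Q[(Q[:,2]-s[2]>lo)&(Q[:,2]-s[2]<lo+.01)]
    for sg in(1,-1):
        z=q[(q[:,1]-s[1])*sg>0]
        if len(z):print(round(lo,3),sg,len(z),((z.min(0)-s)*1e3).round(1),((z.max(0)-s)*1e3).round(1))
E
```

```text
[ 0.42114221 -0.17995175  0.24729329] 0.6571913886102431
top (array([ 420.5, -172. ]), array([49.2, 60.4]), array([ 420.2, -168. ]), 30.5, 146, np.float64(109.0))
scene (array([ 421.3, -179.7]), array([63.9, 72.8]), array([ 421.3, -178.1]), 36.9, 293, np.float64(106.9))
wrist (array([ 420.4, -180.6]), array([64.8, 65.3]), array([ 420.5, -180.5]), 32.8, 1527, np.float64(107.7))
0.025 1 308 [-11.1  28.2  26.9] [10.4 37.7 35. ]
0.025 -1 306 [-11.1 -37.5  26.6] [ 10.2 -28.3  35. ]
0.035 1 466 [-11.6  28.1  35. ] [10.2 37.4 45. ]
0.035 -1 462 [-11.2 -37.7  35. ] [ 10.3 -28.3  44.9]
0.045 1 556 [-11.5  28.1  45. ] [ 6.6 38.4 55. ]
0.045 -1 561 [-11.4 -38.7  45. ] [  6.7 -28.2  55. ]
0.055 1 270 [-11.3  28.7  55. ] [ 0.4 39.7 60. ]
0.055 -1 275 [-11.2 -40.   55. ] [  0.  -29.1  60. ]
```

View pics/w3.png

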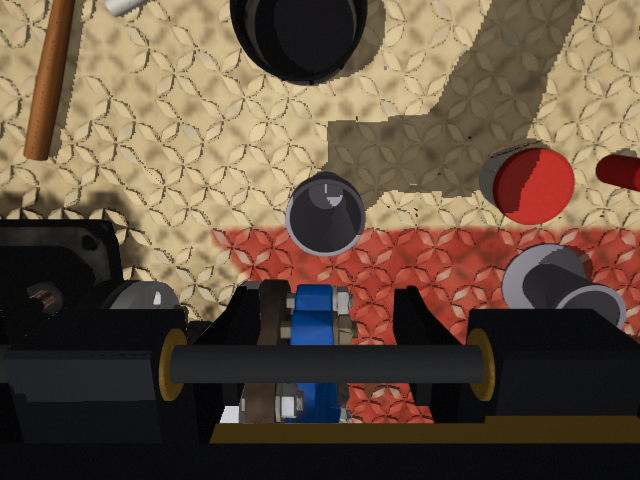

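The cup is back upright at (420,-181), with its rim at about (326,215). The fingertips measure about 27 mm above the reported TCP at this opening. That would put the first grasp at rim height, so I'll check the tip height at two openings.

arm_command(deltas=[[0.25, [0, 0, 0], 0], [0.25, [0, 0, 0], 0], [0.25, [0, 0, 0], 0]])

```text
time_s: 8.18
tcp_pos: [0.4216, -0.1802, 0.2473]
tool_rot: [0.0, -3.141, -0.0]
wrist_force: [0.1, 0.6, -0.7]
gripper_width: 0.759
grasp_force: 0.0
```

```bash
cat >tip.py <<'E'
from h import *
st=get_state();s=st['tcp_pos'];im,d,W=pts('wrist')
print('w',st['gripper_width'],s)
P=W.reshape(-1,3);k=(P[:,2]>s[2]-.03)&(P[:,2]<s[2]+.06)&(abs(P[:,0]-s[0])<.03)&(abs(P[:,1]-s[1])<.075)
Q=(P[k]-s)*1e3
for sg in(1,-1):
    q=Q[Q[:,1]*sg>0]; print(sg,len(q),'tip z',np.percentile(q[:,2],[0,1,5]).round(1)); 
    for lo in range(-30,60,8):
        z=q[(q[:,2]>=lo)&(q[:,2]<lo+8)]
        if len(z): print(lo,len(z),z.min(0).round(1),z.max(0).round(1))
E
python3 tip.py
```

```text
w 0.7594996471366986 [ 0.42164478 -0.18015439  0.24734826]
1 1750 tip z [26.  26.8 28.8]
26 329 [-11.6  32.8  26. ] [10.2 42.3 34. ]
34 390 [-11.6  32.7  34. ] [10.1 42.3 42. ]
42 429 [-11.5  32.7  42. ] [ 7.6 42.1 50. ]
50 494 [-11.6  32.8  50. ] [ 2.7 43.9 58. ]
58 108 [-11.4  33.5  58. ] [-2.  44.3 60. ]
-1 1743 tip z [26.1 26.9 28.7]
26 333 [-11.5 -42.2  26.1] [ 10.3 -32.7  34. ]
34 386 [-11.4 -42.3  34. ] [  9.8 -32.8  42. ]
42 420 [-11.5 -42.4  42. ] [  7.  -32.9  50. ]
50 506 [-11.8 -44.   50. ] [  2.3 -33.   58. ]
58 98 [-11.5 -44.7  58. ] [ -2.  -33.6  60. ]
```

arm_command(deltas=[[0, [0, 0, 0], 0], [0, [0, 0, 0], 0], [0, [0, 0, 0], 0]])

```text
time_s: 8.6
tcp_pos: [0.4217, -0.1802, 0.2475]
tool_rot: [0.0, -3.142, -0.0]
wrist_force: [-0.2, 0.3, 0.2]
gripper_width: 0.97
grasp_force: 0.0
```

```bash
python3 tip.py
```

```text
w 0.970484305268508 [ 0.42165812 -0.18017876  0.2474935 ]
1 1942 tip z [25.4 26.9 28.7]
18 2 [ 8.4 42.5 25.4] [ 9.  42.6 25.7]
26 364 [-11.4  41.8  26.2] [ 9.9 51.1 34. ]
34 453 [-11.5  41.8  34. ] [ 9.9 51.2 42. ]
42 470 [-11.5  41.8  42. ] [ 6.6 51.2 50. ]
50 537 [-11.5  41.8  50. ] [ 2.5 53.3 58. ]
58 116 [-11.3  42.6  58. ] [-2.1 53.  60. ]
-1 1937 tip z [25.4 26.8 28.7]
18 3 [ -1.3 -42.7  25.4] [  9.6 -42.6  25.9]
26 359 [-11.4 -51.3  26.1] [ 10.1 -41.9  34. ]
34 460 [-11.5 -51.4  34. ] [ 10.6 -41.9  42. ]
42 467 [-11.5 -51.6  42. ] [  7.2 -41.9  50. ]
50 533 [-11.5 -53.2  50. ] [  2.6 -42.   58. ]
58 115 [-11.9 -53.2  58. ] [ -3.3 -42.7  60. ]
```

The fingertips sit a constant 26.5 mm above the reported TCP, so the first grip caught only the rim edge. I'm correcting the depth: real tips at about 82 mm means TCP z of about 55 mm.

arm_command(deltas=[[0, [-1, 0, -40], 0], [0, [0, 0, -40], 0], [0, [0, 0, -40], 0], [0, [0, 0, -30], 0], [0, [0, 0, -20], 0], [0, [0, 0, -12], 0], [0, [0, 0, -10], 0], [0, [0, 0, 0], 0]])

```text
time_s: 9.65
tcp_pos: [0.4205, -0.1801, 0.0552]
tool_rot: [0.0, -3.141, -0.001]
wrist_force: [0.6, 0.3, 0.2]
gripper_width: 0.996
grasp_force: 0.0
```

arm_command(deltas=[[0.4, [0, 0, 0], 0], [0.4, [0, 0, 0], 0], [0.4, [0, 0, 0], 0], [0.4, [0, 0, 0], 0], [0.4, [0, 0, 0], 0], [0.4, [0, 0, 0], 0]], force=10)

```text
time_s: 10.4
tcp_pos: [0.421, -0.1804, 0.0558]
tool_rot: [-0.0, 3.141, -0.001]
wrist_force: [-0.4, -1.0, 4.0]
gripper_width: 0.75
grasp_force: 10.0
```

Gripped: opening 0.75 is 65 mm. Lifting, then carrying along y at x=0.42, away from the lever.

arm_command(deltas=[[0.4, [0, 0, 10], 0], [0.4, [0, 0, 20], 0], [0.4, [0, 0, 40], 0], [0.4, [0, 0, 40], 0], [0.4, [0, 0, 30], 0], [0.4, [0, 0, 10], 0], [0.4, [0, 20, 0], 0], [0.4, [0, 40, 0], 0], [0.4, [0, 40, 0], 0], [0.4, [0, 40, 0], 0], [0.4, [20, 40, 0], 0], [0.4, [20, 40, 0], 0]])

```text
time_s: 11.9
tcp_pos: [0.46, 0.0407, 0.2045]
tool_rot: [-0.0, -3.14, 0.001]
wrist_force: [1.8, -0.7, -1.1]
gripper_width: 0.749
grasp_force: 10.0
```

arm_command(deltas=[[0.4, [30, 15, 0], 0], [0.4, [20, 8, 0], 0], [0.4, [13, 0, 0], 0], [0.4, [0, 0, 0], 0], [0.4, [0, 0, 0], 0]])

```text
time_s: 12.52
tcp_pos: [0.5227, 0.0622, 0.2051]
tool_rot: [-0.001, -3.14, 0.001]
wrist_force: [0.2, 0.4, -2.3]
gripper_width: 0.75
grasp_force: 10.0
```

```bash
python3 - <<'E'
from h import *
s=get_state();print(s['tcp_pos'],s['gripper_width'],s['wrist_force'])
for n in('top','scene','wrist'):
    a,b,T=pts(n); cv2.imwrite(f'pics/{n}4.png',a[...,::-1]);print(n,'cup',rim(T,s['tcp_pos'][0],s['tcp_pos'][1],.26,tol=.008,rad=.045),'foot',rim(T,.524,.063,.09))
    P=T.reshape(-1,3)
    for z in(.155,.175,.2,.215): 
        k=(np.hypot(P[:,0]-s['tcp_pos'][0],P[:,1]-s['tcp_pos'][1])<.05)&(abs(P[:,2]-z)<.003);q=P[k]
        if len(q)>4:print(z,len(q),q.min(0)[:2].round(4),q.max(0)[:2].round(4))
    k=(np.hypot(P[:,0]-s['tcp_pos'][0],P[:,1]-s['tcp_pos'][1])<.045)&(P[:,2]>.11); print(n,'lowest',np.percentile(P[k,2],[0,.5,2]) if k.any() else 0)
E
```

```text
[0.52267173 0.06217931 0.20506506] 0.7499686786374018 [ 0.19906546  0.41285784 -2.25785313]
top cup (array([510.7,  87.2]), array([ 9.2, 33.4]), array([511.3,  87.3]), 17.9, 32, np.float64(258.6)) foot (array([505.8,  81. ]), array([16.1, 43.2]), array([506.1,  79.9]), 23.2, 103, np.float64(89.8))
top lowest [0.22015915 0.28162109 0.32739837]
scene cup (array([521.4,  63.4]), array([66. , 88.2]), array([522.8,  62.1]), 44.8, 423, np.float64(257.8)) foot (array([522.7,  63.3]), array([68.1, 71.7]), array([522.4,  62.4]), 36.8, 283, np.float64(88.2))
0.155 69 [0.4986 0.0475] [0.5294 0.0847]
0.175 71 [0.4968 0.0458] [0.5319 0.0869]
0.2 88 [0.4954 0.0428] [0.5364 0.0907]
0.215 91 [0.4915 0.0443] [0.5328 0.0915]
scene lowest [0.14917082 0.15288509 0.16167452]
wrist cup (array([522.6,  63. ]), array([63.5, 89.5]), array([512.8,  62.2]), 43.8, 7901, np.float64(257.7)) foot (array([523.7,  62.8]), array([68.1, 68.3]), array([523.7,  62.8]), 34.3, 1346, np.float64(88.2))
0.155 390 [0.5009 0.0454] [0.5422 0.0789]
0.175 497 [0.4988 0.0428] [0.5447 0.0811]
0.2 978 [0.496  0.0388] [0.5474 0.0854]
0.215 1144 [0.4948 0.0376] [0.5486 0.0869]
wrist lowest [0.14832012 0.15404687 0.17096358]
```

arm_command(deltas=[[0.4, [1, 0.7, 0], 0], [0.4, [0, 0, -20], 0], [0.4, [0, 0, -30], 0], [0.4, [0, 0, -25], 0], [0.4, [0, 0, -15], 0], [0.4, [0, 0, -10], 0], [0.4, [0, 0, -8], 0], [0.4, [0, 0, -5], 0], [0.4, [0, 0, -4], 0], [0.4, [0, 0, 0], 0]])

```text
time_s: 13.92
tcp_pos: [0.5245, 0.0633, 0.0884]
tool_rot: [0.0, -3.141, 0.0]
wrist_force: [0.7, -1.6, -1.1]
gripper_width: 0.749
grasp_force: 10.0
```

arm_command(deltas=[[0.4, [0, 0, -2], 0], [0.4, [0, 0, -2], 0], [0.4, [0, 0, 0], 0]])

```text
time_s: 14.3
tcp_pos: [0.5243, 0.0632, 0.0843]
tool_rot: [0.0, -3.141, 0.001]
wrist_force: [-2.5, -1.4, 0.4]
gripper_width: 0.746
grasp_force: 10.0
```

arm_command(deltas=[[0.4, [0, 0, -1], 0], [0.4, [0, 0, -1], 0], [0.4, [0, 0, 0], 0]])

```text
time_s: 14.68
tcp_pos: [0.5245, 0.0633, 0.0824]
tool_rot: [0.0, -3.141, 0.0]
wrist_force: [-2.3, -1.7, 1.6]
gripper_width: 0.747
grasp_force: 10.0
```

arm_command(deltas=[[0.4, [0, 0, -1], 0], [0.4, [0, 0, -0.5], 0], [0.4, [0, 0, 0], 0]])

```text
time_s: 15.05
tcp_pos: [0.5246, 0.0634, 0.0809]
tool_rot: [0.0, -3.141, 0.0]
wrist_force: [-3.4, -2.6, 1.4]
gripper_width: 0.748
grasp_force: 10.0
```

Light contact, so the cup is within 1 to 2 mm of seated. Releasing, opening gradually.

arm_command(deltas=[[0.23, [0, 0, 0], 0], [0.2, [0, 0, 0], 0], [0.1, [0, 0, 0], 0], [0, [0, 0, 0], 0], [0, [0, 0, 0], 0], [0, [0, 0, 0], 0], [0, [0, 0, 20], 0], [0, [0, 0, 40], 0], [0, [0, 0, 40], 0], [0, [0, 0, 0], 0]], force=10)

```text
time_s: 16.3
tcp_pos: [0.527, 0.0643, 0.1842]
tool_rot: [-0.0, 3.135, 0.001]
wrist_force: [-0.1, 0.3, -0.3]
gripper_width: 0.996
grasp_force: 0.0
```

```bash
python3 - <<'E'
from h import *
s=get_state();print(s['tcp_pos'],s['gripper_width'],s['wrist_force'])
for n in('scene','wrist'):
    a,b,T=pts(n); print(n,'tall',rim(T,.524,.063,.133,tol=.008),'foot',rim(T,.524,.063,.09))
    print('short',rim(T,.421,.284,.075))
E
```

```text
[0.52695336 0.06427068 0.18416292] 0.9961146783181226 [-0.05762029  0.27702087 -0.33503101]
scene tall (array([522.2,  63.8]), array([63.4, 69.7]), array([521.9,  62.4]), 35.3, 337, np.float64(130.2)) foot (array([523.1,  62.7]), array([67.4, 72.8]), array([521.8,  63.4]), 35.5, 246, np.float64(90.0))
short (array([420.8, 283.9]), array([64.5, 68.5]), array([420.5, 283.5]), 34.4, 399, np.float64(73.0))
wrist tall (array([524. ,  62.6]), array([65. , 65.2]), array([524. ,  62.6]), 32.8, 2817, np.float64(130.9)) foot (array([519.2,  62.8]), array([58.3, 65.2]), array([518.8,  62.7]), 33.6, 1478, np.float64(89.1))
short (array([422.1, 282.6]), array([63.8, 65.4]), array([423.8, 273.3]), 30.6, 1053, np.float64(72.7))
```

Nested: the rim is at about 133 mm after the roughly 2 mm depth bias, and it is centred within 1 mm. Now the short cup.

arm_command(deltas=[[0, [0, 0, 35], 0], [0, [0, 0, 35], 0], [0, [-20, 40, 0], 0], [0, [-20, 45, 0], 0], [0, [-20, 45, 0], 0], [0, [-20, 45, 0], 0], [0, [-15, 30, 0], 0], [0, [-8, 15, 0], 0], [0, [0, 0, -20], 0], [0, [0, 0, 0], 0], [0, [0, 0, 0], 0]])

```text
time_s: 17.77
tcp_pos: [0.4217, 0.2831, 0.2306]
tool_rot: [-0.0, -3.14, 0.0]
wrist_force: [0.9, 0.1, 0.2]
gripper_width: 1.0
grasp_force: 0.0
```

```bash
python3 - <<'E'
from h import *
s=get_state();print(s['tcp_pos'],s['joints'].round(2) if hasattr(s['joints'],'round') else s['joints'])
a,b,T=pts('wrist'); print('short',rim(T,.421,.284,.075,tol=.008))
E
```

```text
[0.42167032 0.28313092 0.2305732 ] [ 0.02  0.25 -0.82  1.84  0.2   1.13  0.7 ]
short (array([421.3, 283.7]), array([64.8, 65.1]), array([421.3, 283.8]), 32.7, 1343, np.float64(72.6))
```

Aligned. Down 210 mm to TCP z = 20.5 mm, where the real tips are at about 47 mm.

arm_command(deltas=[[0, [0, 0.5, -40], 0], [0, [0, 0, -50], 0], [0, [0, 0, -50], 0], [0, [0, 0, -35], 0], [0, [0, 0, -20], 0], [0, [0, 0, -10], 0], [0, [0, 0, -5], 0], [0, [0, 0, 0], 0]])

```text
time_s: 18.82
tcp_pos: [0.4221, 0.2843, 0.0215]
tool_rot: [-0.0, 3.141, 0.001]
wrist_force: [0.5, 0.4, -0.3]
gripper_width: 1.001
grasp_force: 0.0
```

arm_command(deltas=[[0.4, [0, 0, 0], 0], [0.4, [0, 0, 0], 0], [0.4, [0, 0, 0], 0], [0.4, [0, 0, 0], 0], [0.4, [0, 0, 0], 0], [0.4, [0, 0, 0], 0]], force=10)

```text
time_s: 19.58
tcp_pos: [0.4219, 0.284, 0.0212]
tool_rot: [-0.0, 3.141, -0.0]
wrist_force: [0.2, -0.9, 4.5]
gripper_width: 0.749
grasp_force: 10.0
```

arm_command(deltas=[[0.4, [0, 0, 10], 0], [0.4, [0, 0, 25], 0], [0.4, [0, 0, 45], 0], [0.4, [0, 0, 45], 0], [0.4, [0, 0, 35], 0], [0.4, [0, 0, 15], 0], [0.4, [10, -20, 0], 0], [0.4, [20, -40, 0], 0], [0.4, [20, -45, 0], 0], [0.4, [20, -45, 0], 0], [0.4, [16, -36, 0], 0], [0.4, [10, -20, 0], 0]])

```text
time_s: 21.08
tcp_pos: [0.5175, 0.0752, 0.1946]
tool_rot: [-0.005, -3.139, 0.001]
wrist_force: [-0.2, 0.2, -0.8]
gripper_width: 0.747
grasp_force: 10.0
```

arm_command(deltas=[[0.4, [6, -15, 0], 0], [0.4, [0, 0, 0], 0], [0.4, [0, 0, 0], 0]])

```text
time_s: 21.45
tcp_pos: [0.523, 0.0644, 0.1958]
tool_rot: [0.003, -3.141, -0.001]
wrist_force: [0.3, 0.8, -0.4]
gripper_width: 0.752
grasp_force: 10.0
```

```bash
python3 - <<'E'
from h import *
s=get_state();t=s['tcp_pos'];print(t,s['gripper_width'],s['wrist_force'])
for n in('scene','wrist'):
    a,b,T=pts(n);print(n,'tall',rim(T,.524,.063,.133,tol=.008))
    if n=='wrist': cv2.imwrite('pics/w5.png',a[...,::-1])
    P=T.reshape(-1,3)
    for z in(.185,.2,.215): 
        k=(np.hypot(P[:,0]-t[0],P[:,1]-t[1])<.05)&(abs(P[:,2]-z)<.003);q=P[k]
        if len(q)>4:print(z,len(q),q.min(0)[:2].round(4),q.max(0)[:2].round(4))
    k=(np.hypot(P[:,0]-t[0],P[:,1]-t[1])<.045)&(P[:,2]>.145); print('lowest',np.percentile(P[k,2],[0,.5,2]))
E
```

```text
[0.52302128 0.06438205 0.19581935] 0.7521926706598575 [ 0.3249503   0.75496724 -0.44500963]
scene tall (array([522.7,  63.6]), array([64.1, 69.3]), array([523.,  64.]), 34.7, 335, np.float64(130.2))
0.185 83 [0.4943 0.0475] [0.5328 0.0923]
0.2 92 [0.4935 0.0458] [0.5356 0.0929]
0.215 102 [0.4921 0.0439] [0.5419 0.0943]
lowest [0.17393993 0.17759747 0.18464501]
wrist tall (array([523.9,  62.6]), array([64.6, 64.9]), array([523.9,  62.7]), 32.6, 1260, np.float64(131.3))
0.185 755 [0.4961 0.0418] [0.546  0.0866]
0.2 926 [0.4946 0.0403] [0.5473 0.0884]
0.215 764 [0.4933 0.0387] [0.5466 0.0902]
lowest [0.17352207 0.17650392 0.17725799]
```

arm_command(deltas=[[0.4, [1.2, -1.5, 0], 0], [0.4, [0, 0, -15], 0], [0.4, [0, 0, -20], 0], [0.4, [0, 0, -12], 0], [0.4, [0, 0, -8], 0], [0.4, [0, 0, -6], 0], [0.4, [0, 0, -4], 0], [0.4, [0, 0, -2], 0], [0.4, [0, 0, -2], 0], [0.4, [0, 0, 0], 0]])

```text
time_s: 22.8
tcp_pos: [0.525, 0.0621, 0.1271]
tool_rot: [-0.001, 3.141, 0.001]
wrist_force: [-0.2, 2.2, -0.7]
gripper_width: 0.744
grasp_force: 10.0
```

arm_command(deltas=[[0.4, [0, 0, -1], 0], [0.4, [0, 0, -1], 0], [0.4, [0, 0, 0], 0]])

```text
time_s: 23.18
tcp_pos: [0.525, 0.0619, 0.1251]
tool_rot: [-0.001, 3.141, 0.001]
wrist_force: [-0.5, 2.6, 1.1]
gripper_width: 0.747
grasp_force: 10.0
```

arm_command(deltas=[[0.4, [-0.3, 0.6, 0], 0], [0.4, [0, 0, -1], 0], [0.4, [0, 0, -0.7], 0], [0.4, [0, 0, 0], 0]])

```text
time_s: 23.68
tcp_pos: [0.5247, 0.0622, 0.1233]
tool_rot: [-0.001, 3.141, 0.0]
wrist_force: [-0.2, 3.1, 2.1]
gripper_width: 0.75
grasp_force: 10.0
```

Light contact at the expected height. Releasing and lifting away.

arm_command(deltas=[[0.23, [0, 0, 0], 0], [0.2, [0, 0, 0], 0], [0.1, [0, 0, 0], 0], [0, [0, 0, 0], 0], [0, [0, 0, 0], 0], [0, [0, 0, 0], 0], [0, [0, 0, 20], 0], [0, [0, 0, 40], 0], [0, [0, 0, 40], 0], [0, [0, 0, 0], 0], [0, [0, 0, 0], 0]])

```text
time_s: 25.05
tcp_pos: [0.524, 0.0618, 0.2226]
tool_rot: [0.0, -3.14, 0.001]
wrist_force: [0.1, 0.7, 0.7]
gripper_width: 1.001
grasp_force: 0.0
```

```bash
python3 - <<'E'
from h import *
s=get_state();print(s['tcp_pos'],s['gripper_width'],s['wrist_force'])
for n in('scene','wrist'):
    a,b,T=pts(n); cv2.imwrite(f'pics/{n}6.png',a[...,::-1])
    for h in(.177,.134,.09): print(n,h,rim(T,.524,.063,h,tol=.008))
E
```

```text
[0.52399014 0.06178645 0.2226008 ] 1.0011863641773862 [0.13575696 0.6614906  0.65670772]
scene 0.177 (array([522.5,  63. ]), array([64.6, 68. ]), array([521.8,  61.7]), 34.7, 314, np.float64(173.6))
scene 0.134 (array([523.2,  63.2]), array([63.9, 68.5]), array([522.4,  65. ]), 33.5, 297, np.float64(133.8))
scene 0.09 (array([523.5,  63.2]), array([66.9, 73.2]), array([523. ,  65.3]), 35.5, 286, np.float64(90.2))
wrist 0.177 (array([524. ,  62.3]), array([64.9, 65.3]), array([524.1,  62.3]), 32.8, 2749, np.float64(174.2))
wrist 0.134 (array([520.1,  62.9]), array([57.6, 61.1]), array([519.1,  62.7]), 31.0, 1476, np.float64(133.2))
wrist 0.09 (array([524.1,  62.6]), array([68. , 68.5]), array([519.1,  62.6]), 33.7, 572, np.float64(88.1))
```

View pics/scene6.png

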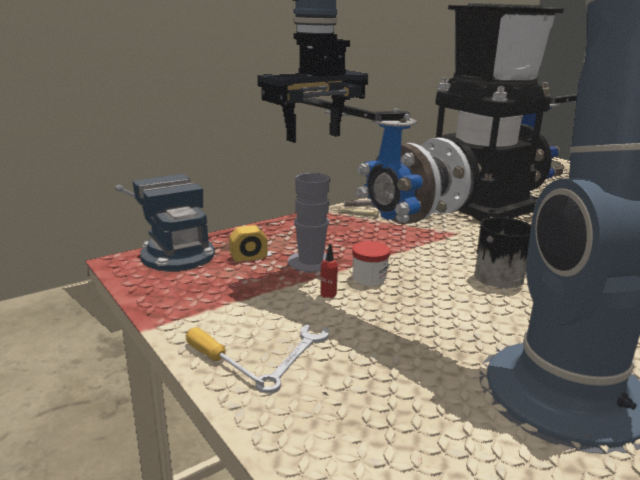

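The picture shows the nest standing upright at (312,220), the bystanders in place and the gripper clear above. The rims measure about 176, 133 and 90 mm, as they should. Handing in.

```bash
python3 -c "
from bench import *
print(finish_job())"
```

```text
the job is handed in; nothing more can be done
None
```

The nest is done and handed in: the tall cup rests in the footed cup and the short cup in the tall one, upright and centred within about 1 mm by camera, with the bystanders in place. My first grip on the tall cup caught only its rim and tilted it, so I let go, corrected the gripping height and gripped it again.

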